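Load the notch cutter's magazine, light bars to come out before dark

TASK

Move the four impact bars from the rack into the spring magazine of the notch cutter, pressing each one down until it is held under both catches. The cutter takes bars from the top and light plastics are cut before dark ones, so that no dark swarf gets on a light bar: from top to bottom the magazine must hold white, yellow, red, black. Leave the tweezers and the stopwatch where they are.

Things in the scene. Friction and masses are not known exactly. Their poses are not given: they have to be found in the camera images.
- bar_white_centre (a point): centre of the white plastic impact bar: 10 mm wide (its x), 80 mm long (its y), 8 mm thick (its z), 18 g; starts flat in one of the rack's four notches, any bar in any notch. Grip at mid-length across the 10 mm. For loading, the fingertips should reach at most a few mm below its underside, else they may catch on the bars already in the magazine.
- bar_yellow_centre (a point): centre of the yellow plastic impact bar: 10 mm wide (its x), 80 mm long (its y), 8 mm thick (its z), 18 g; starts flat in one of the rack's four notches, any bar in any notch. Grip at mid-length across the 10 mm. For loading, the fingertips should reach at most a few mm below its underside, else they may catch on the bars already in the magazine.
- bar_red_centre (a point): centre of the red plastic impact bar: 10 mm wide (its x), 80 mm long (its y), 8 mm thick (its z), 18 g; starts flat in one of the rack's four notches, any bar in any notch. Grip at mid-length across the 10 mm. For loading, the fingertips should reach at most a few mm below its underside, else they may catch on the bars already in the magazine.
- bar_black_centre (a point): centre of the black plastic impact bar: 10 mm wide (its x), 80 mm long (its y), 8 mm thick (its z), 18 g; starts flat in one of the rack's four notches, any bar in any notch. Grip at mid-length across the 10 mm. For loading, the fingertips should reach at most a few mm below its underside, else they may catch on the bars already in the magazine.
- rack_centre (a point): centre of the grey specimen rack (192 x 100 mm, fixed), 34 mm over the bench, the height of the bars' middles. The row runs along its x: notches at x = -67.5, -22.5, +22.5, +67.5 mm, bars along its y. The two notched aluminium rails stand at y = -31 and +31 mm (9 mm thick, teeth 1 mm lower than the bars' tops), so the middle 50 mm of a bar is free, with 20 mm of air under it.
- magazine_seat (a point): magazine (two aluminium guides on a blue block, green plastic follower between, fixed): middle of its 13 x 82 mm channel, level with the undersides of the two sprung catches, 96 mm over the bench; z up, y along the channel and the bars. A bar's top must go 3 mm below this point, then it is let go; the top bar rests with its centre 4 mm below the point, each next 8 mm lower. It holds four.
- magazine_mouth (a point): middle of the magazine's flared mouth, at the top of the guides, 26 mm straight above magazine_seat; here the channel is 6 mm wider on each side, 12 mm lower it has full guidance. Guides embrace only the bar's ends: the middle 48 mm is open for fingers. Pressing a bar straight down takes about 10 N: its ends push the sloped catches aside, which then snap over it.
- follower (a joint): travel of the green spring follower in the magazine, m: 0 empty (follower top level with the catches' undersides), 0.008 more for each bar held, stop at 0.040; spring force 2 N empty to 4 N full; it lifts the stack against the catches, so the bar loaded last is on top
- tweezers_centre (a point): centre of the steel tweezers lying on the bench between rack and magazine, 12 x 132 x 8 mm; to be left alone
- stopwatch_centre (a point): centre of the black stopwatch lying behind the tweezers, 70 x 58 x 18 mm; to be left alone. Just behind it rises the front of the tall grey notch cutter (x about 0.61 m, 0.3 m high and more): swing between rack and magazine well in front of it
Not all that is in view belongs to the job. What is shaped like the part that bears bar_black_centre but brown is not meant.

How it is judged:
At the end, for the whole second after the job is handed in: All four bars lie in the magazine under the catches, from top to bottom white, yellow, red, black: centres 4, 12, 20 and 28 mm below the catches (each within 3 mm), within 6 mm of the channel's middle and 0.12 rad of its direction, at rest (under 0.02 m/s); the follower is down by more than 29 mm (z of bar_white_centre in the frame of magazine_seat between -0.007 and -0.001 m and horizontal distance between each of bar_white_centre, bar_yellow_centre, bar_red_centre, bar_black_centre and magazine_seat below 0.006 m and angle between the y axis of each of bar_white_centre, bar_yellow_centre, bar_red_centre, bar_black_centre and the y axis of magazine_seat, either way round below 0.12 rad and linear speed of each of bar_white, bar_yellow, bar_red, bar_black below 0.02 m/s and z of bar_yellow_centre in the frame of magazine_seat between -0.015 and -0.009 m and z of bar_red_centre in the frame of magazine_seat between -0.023 and -0.017 m and z of bar_black_centre in the frame of magazine_seat between -0.031 and -0.025 m and value of joint follower above 0.029 m); the robot touches nothing.
It fails at once if the tweezers has been shifted by more than 25 mm (distance of tweezers_centre from where it was at the start of the episode above 0.025 m).
It fails at once if the stopwatch has been shifted by more than 25 mm (distance of stopwatch_centre from where it was at the start of the episode above 0.025 m).
It also fails if it takes over 99 s, if anything falls off the work surface, if the arm or the gripper's body presses on something with over 40 N, if the wrist force passes 120 N, or if a joint passes its speed limit or range.

ROBOT

A 6-joint arm with a two-finger parallel gripper is mounted at the origin on a cart in front of the work surface, level with it; the furniture and walls round the work are solid. World frame = base frame: x ahead of the robot, y to its left, z up, the work surface at z = 0. Lengths are in m, angles in rad, forces in N, time in s.
With the tool pointing down it reaches from about 0.3 to 0.775 m from the base axis. Payload 14.6 kg.
Tool frame: the origin (TCP) lies midway between the tips of the shut fingers; the grasp point (between the pads) lies 19 mm behind it (ctrl.grip_depth is the z of the grasp point in the tool frame, in m); z points along the fingers, y is the line along which they close (so a half turn about z gives the same grasp; the last joint's range is limited). The gripper opens to 94 mm and grips with 3 to 60 N. Pads are 16 mm wide; open, the fingers measure 119 mm over their backs; the gripper's body (75 mm by 177 mm) begins 78 mm behind the grasp point.
Start: joints at [-1.403, 0.3, 1.521, -0, 1.321, -0.067], TCP at [0.128, -0.535, 0.205] pointing down, gripper open.
Joint ranges: [-3.03, 3.03], [-0.79, 2.21], [0.23, 2.52], [-1.04, 4.18], [0, 3.07], [-2.55, 2.55]. Speed limits (rad/s): [2.22, 2.22, 2.57, 3.14, 3.14, 3.14].

INTERFACE

Orientations are given as [roll, pitch, yaw] about the fixed x, y, z axes, in that order (R = Rz(yaw) Ry(pitch) Rx(roll)).
In Python, from station import ctrl gives the robot as it stands. The module is installed in compiled form; this text tells all that it offers.
- The arm moves only by the tool carry_out, never from a script. Its argument "commands" is a list of rows, each a list of 3 entries, a list of its own where there are three numbers: the closure, from 0 (fully open) to 1 (shut), then the shift along the tool's x, y, z in mm, then the turn, a rotation vector about the tool's x, y, z in rad. In form: [[gripper, [tx, ty, tz], [wx, wy, wz]], ...]. A call has 1 to 10 rows; each row shifts and turns the commanded pose from where the row before left it, along the tool's axes as they then stand; what a row does not reach is not made up. A row lasts 1/8 s, in which the tool goes at most 62.5 mm and 10.7 degrees, less where a joint would pass 70% of its speed; a pose out of reach is approached as far as the arm can. A call with a gripper value outside its range is refused whole. The fingers move at their own pace and stop on an object; "squeeze" is the grip in N (left out, the last holds). Time passes only in rows, so rows that do not move let the fingers close. It gives the time, the measured TCP pose, the force, the opening and the grip force at its end, in the units of the state.
- ctrl.get_obs(): the state, without advancing time (a new reading comes with each control period).
- ctrl.camera(name): name is "scene" or "top" or "wrist"; returns a dict with "img" (480x640x3 uint8, blue, green, red), "camera_matrix" (3x3 intrinsics, pixels), "k1" (the pictures are not rectified: a ray, as slopes to the right and down, at radius r is drawn at 1 + k1 r^2 times it, then the intrinsics apply), "rvec" (rotation vector, rad) and "tvec" (3), from world to camera coordinates, as OpenCV has them. Camera axes: x right, y down, z forward; pixel columns grow to the right and rows downward; lengths in m; the calibration is good to about 2 mm. A picture is of the moment at which its call begins. There is no depth.
- ctrl.hand_in(): hands the job in; it is judged then, once.
Trained networks look in the newest picture that a camera, given by its name, has taken for a name from the list of things; names that differ only in an ending like _2 or _b are one class to them, and where a whole thing is asked for, a point or a joint stands for the part that bears it (a point fixed in the world has none). Each returns a list of dicts, best first, with "score" (0 to 1); they miss things now and then, are a little off and sometimes report something else, mostly with a low value. They report only what shows in the picture. A call takes as long as a camera call. They do not tell look-alikes from the thing itself.
- ctrl.outline_of(thing, camera): "region" (480x640 bool, what is visible of it).
- ctrl.place_of(thing, camera): "at" ([x, y, z] in m, in world coordinates, good to about 4 mm: a listed point, or the origin of a listed thing).
The state is a dict: "time_s": time; "qpos": joint angles; "joint_vel": joint speeds; "tau": joint torques, N m; "ee_pos": TCP position; "eef_rot": TCP orientation; "force": force on the tool from outside, world axes, zero at the start; "moment": the same for the moment, N m; "grip_width": finger opening in m; "grip_force": force on a finger pad.
Only numpy, scipy, OpenCV 4.12 (cv2) and the standard library are available. Lean on these libraries where they do the work, as an engineer would, in place of code of your own. Each camera call takes 0.05 s, during which the arm holds its last target. There are 200 camera calls.

## Working session

There is one attempt and no reset: what is moved stays moved. The work goes in short steps, Python scripts to look and compute and a tool call to move; the robot and the scene stay as the last step left them, time stands still between calls to the robot, and variables do not carry over. Pictures are saved under pics/ and viewed, at most 14 in all, crops included, and the job is handed in when it is done.

Besides the shell and the picture viewer there is one more tool, called after ">>>" as a command line: name --argument value ..., lists and objects as JSON in quotes. carry_out: Moves the arm, as the interface text tells. Its arguments: {"type":"object","properties":{"commands":{"type":"array","items":{"type":"array"}},"squeeze":{"type":"number"}},"required":["commands"]}

```bash
mkdir -p pics
cat > h.py <<'E'
import numpy as np, cv2
from station import ctrl
def ray(c,uv):
    K=c["camera_matrix"];R=cv2.Rodrigues(np.array(c["rvec"],float))[0];t=np.array(c["tvec"],float).ravel()
    d=np.array([c["k1"],0,0,0,0],float)
    p=cv2.undistortPoints(np.array([[uv]],float),np.array(K,float),d)[0,0]
    v=R.T@np.array([p[0],p[1],1]); return -R.T@t, v/np.linalg.norm(v)
def atz(c,uv,z):
    o,v=ray(c,uv); return o+v*(z-o[2])/v[2]
def tri(rs):
    A=0;b=0
    for o,v in rs:
        P=np.eye(3)-np.outer(v,v);A=A+P;b=b+P@o
    return np.linalg.solve(A,b)
def proj(c,X):
    return cv2.projectPoints(np.array([X],float),np.array(c["rvec"],float),np.array(c["tvec"],float),np.array(c["camera_matrix"],float),np.array([c["k1"],0,0,0,0],float))[0][0,0]
T=["bar_white_centre","bar_yellow_centre","bar_red_centre","bar_black_centre","rack_centre","magazine_seat","magazine_mouth","tweezers_centre","stopwatch_centre"]
E
python3 - <<'E'
from h import *
o=ctrl.get_obs();print({k:np.round(v,3) for k,v in o.items()},ctrl.grip_depth)
for n in ["scene","top","wrist"]:
    c=ctrl.camera(n);cv2.imwrite(f"pics/{n}0.png",c["img"])
    print(n,np.round(ray(c,(320,240)),3),c["k1"],c["camera_matrix"][0][0])
    for t in T:
        print(n,t,[(round(d["score"],2),np.round(d["at"],3).tolist(),proj(c,d["at"]).round().tolist()) for d in ctrl.place_of(t,n)[:3]])
E
```

```text
{'time_s': np.float64(0.0), 'qpos': array([-1.403,  0.3  ,  1.522, -0.   ,  1.321, -0.067]), 'joint_vel': array([ 0.001,  0.   , -0.002, -0.002,  0.001,  0.001]), 'tau': array([-0.0000e+00, -5.3180e+01, -3.5274e+01,  7.1000e-02,  2.4000e-02,
       -0.0000e+00]), 'ee_pos': array([ 0.128, -0.535,  0.205]), 'eef_rot': array([-3.14 , -0.   ,  0.235]), 'force': array([-0.246, -0.437,  0.639]), 'moment': array([-0.008,  0.058, -0.017]), 'grip_force': np.float64(0.0), 'grip_width': np.float64(0.094)} -0.0188
scene [[-0.128  0.751  0.538]
 [ 0.594 -0.688 -0.417]] -0.07006735592808523 515.7372949737838
scene bar_white_centre [(0.53, [0.46, 0.261, 0.037], [248.0, 321.0])]
scene bar_yellow_centre [(0.72, [0.472, 0.216, 0.035], [262.0, 309.0])]
scene bar_red_centre [(0.74, [0.495, 0.134, 0.033], [285.0, 289.0]), (0.18, [0.477, 0.196, 0.032], [268.0, 305.0])]
scene bar_black_centre [(0.81, [0.482, 0.177, 0.036], [274.0, 298.0]), (0.42, [0.562, -0.297, 0.006], [382.0, 227.0])]
scene rack_centre [(0.91, [0.477, 0.201, 0.03], [267.0, 307.0])]
scene magazine_seat [(0.94, [0.518, -0.158, 0.093], [366
[... 727 characters left out ...]
]), (0.38, [0.457, 0.004, 0.003], [316.0, 280.0])]
top rack_centre [(0.81, [0.473, 0.197, 0.033], [217.0, 271.0])]
top magazine_seat [(0.89, [0.516, -0.155, 0.098], [402.0, 242.0])]
top magazine_mouth [(0.9, [0.519, -0.156, 0.125], [405.0, 237.0])]
top tweezers_centre [(0.66, [0.459, 0.004, -0.001], [316.0, 280.0])]
top stopwatch_centre [(0.56, [0.59, -0.0, 0.01], [318.0, 215.0])]
wrist [[ 0.207 -0.518  0.386]
 [-0.285 -0.066 -0.956]] -0.09663536892150494 414.07999398870334
wrist bar_white_centre []
wrist bar_yellow_centre []
wrist bar_red_centre []
wrist bar_black_centre []
wrist rack_centre []
wrist magazine_seat []
wrist magazine_mouth []
wrist tweezers_centre []
wrist stopwatch_centre []
```

View pics/scene0.png

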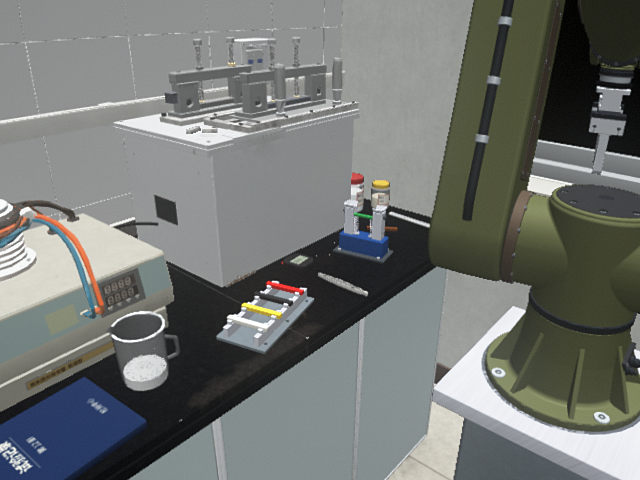

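View pics/top0.png

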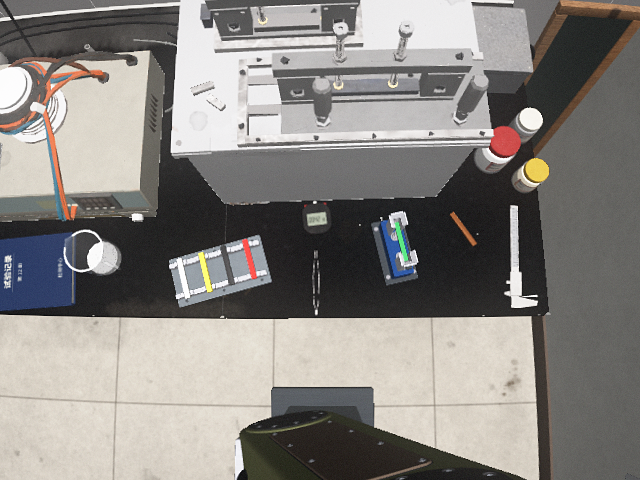

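The scene shows the bars left to right in top view as white (184,277), yellow (206,272), black (228,264) and red (252,259). The magazine is at (402,242), and the brown decoy at (463,228). I'll bring the wrist camera over the magazine first.

>>> carry_out --commands '[[0,[39,-28,0],[0,0,0]],[0,[39,-28,0],[0,0,0]],[0,[39,-28,0],[0,0,0]],[0,[39,-28,0],[0,0,0]],[0,[39,-28,0],[0,0,0]],[0,[39,-28,0],[0,0,0]],[0,[39,-28,0],[0,0,0]],[0,[39,-28,0],[0,0,0]],[0,[39,-28,0],[0,0,0]],[0,[39,-28,0],[0,0,0]]]'

```text
time_s: 2.75
ee_pos: [0.443, -0.1705, 0.2056]
eef_rot: [3.141, -0.0, 0.235]
force: [0.4, -0.6, -0.8]
grip_width: 0.0939
grip_force: 0.0
```

```bash
cat > look.py <<'E'
import sys,pickle
from h import *
tag=sys.argv[1]; ctrl.get_obs()
o=ctrl.get_obs();print(np.round(o["ee_pos"],4),np.round(o["eef_rot"],4),round(float(o["time_s"]),2),np.abs(o["joint_vel"]).max().round(3))
c=ctrl.camera("wrist");cv2.imwrite(f"pics/{tag}.png",c["img"]);pickle.dump(c,open(tag+".pkl","wb"))
for t in sys.argv[2:]:
    print(t,[(round(d["score"],2),np.round(d["at"],4).tolist(),proj(c,d["at"]).round(1).tolist()) for d in ctrl.place_of(t,"wrist")[:3]])
E
python3 look.py m1 magazine_seat magazine_mouth
```

```text
[ 0.443  -0.1705  0.2056] [ 3.1412e+00 -4.0000e-04  2.3480e-01] 2.75 0.801
magazine_seat [(0.91, [0.5183, -0.1529, 0.0944], [318.5, 120.0])]
magazine_mouth [(0.68, [0.5125, -0.1581, 0.1186], [324.1, 131.6])]
```

View pics/m1.png

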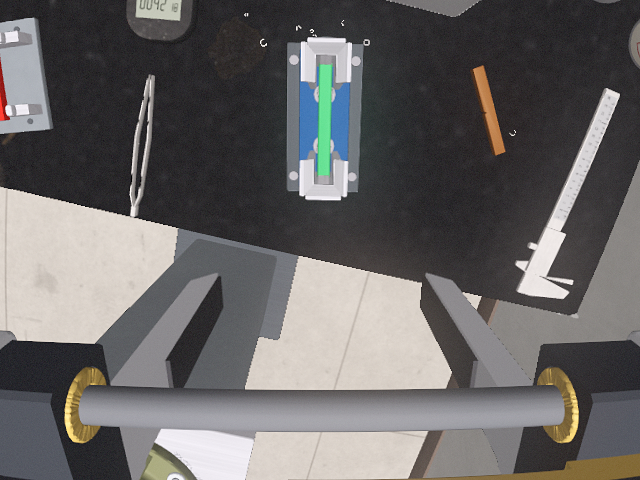

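Magazine in the wrist picture: green follower strip from about (325,65) to (324,177), guides at its ends. I'll take a second view, shifted sideways.

>>> carry_out --commands '[[0,[0,-20,0],[0,0,0]],[0,[0,-20,0],[0,0,0]],[0,[0,-20,0],[0,0,0]],[0,[0,-20,0],[0,0,0]],[0,[0,0,0],[0,0,0]],[0,[0,0,0],[0,0,0]]]'

```text
time_s: 3.65
ee_pos: [0.4235, -0.0941, 0.2056]
eef_rot: [3.141, -0.0, 0.235]
force: [0.7, -0.0, 0.0]
grip_width: 0.0938
grip_force: 0.0
```

```bash
python3 look.py m2 magazine_seat magazine_mouth
cat > green.py <<'E'
import sys,pickle
from h import *
def green(tag):
    c=pickle.load(open(tag+".pkl","rb"));h=cv2.cvtColor(c["img"],cv2.COLOR_BGR2HSV)
    m=cv2.inRange(h,(50,120,80),(80,255,255))
    n,l,s,ce=cv2.connectedComponentsWithStats(m);i=1+np.argmax(s[1:,4])
    p=np.argwhere(l==i)[:,::-1].astype(np.float32)
    (cx,cy),(w,hh),a=cv2.minAreaRect(p);b=cv2.boxPoints(((cx,cy),(w,hh),a))
    b=b[np.argsort(b[:,1])];far=b[:2].mean(0);near=b[2:].mean(0);return c,far,near,(w,hh)
A=green("m1");B=green("m2")
for k in (1,2):
    X=tri([ray(A[0],A[k]),ray(B[0],B[k])]);print("end",A[k],B[k],X.round(4))
for Q in (A,B):
    f,n=[atz(Q[0],Q[k],.096) for k in (1,2)];d=f-n;print("z.096 centre",((f+n)/2).round(4),"len",np.linalg.norm(d).round(4),"yaw",np.arctan2(d[1],d[0]).round(4),Q[3])
E
python3 green.py
```

```text
[ 0.4235 -0.0941  0.2056] [ 3.1413e+00 -3.0000e-04  2.3500e-01] 3.65 0.01
magazine_seat [(0.66, [0.5177, -0.1561, 0.0921], [436.2, 121.2])]
magazine_mouth [(0.83, [0.517, -0.1578, 0.1196], [450.1, 123.7])]
end [325.0695    64.885956] [442.87347  64.14412] [ 0.5545 -0.1488  0.0954]
end [322.96933 174.09555] [434.49115 173.1147 ] [ 0.483  -0.1646  0.0956]
z.096 centre [ 0.5187 -0.1567  0.096 ] len 0.0729 yaw 0.2178 (12.670733451843262, 109.22979736328125)
z.096 centre [ 0.5188 -0.1565  0.096 ] len 0.0733 yaw 0.2189 (13.88206672668457, 109.29251098632812)
```

View pics/m2.png

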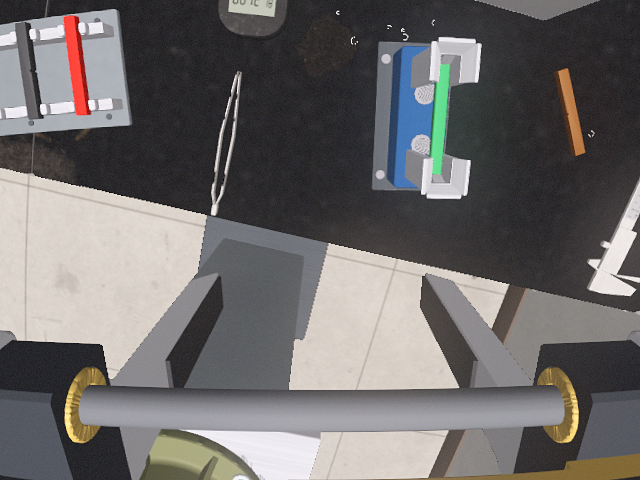

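Follower strip seen at (440,65)-(435,173) and measured at z 0.0955, which matches the stated 96 mm. Red and black show at top left. Now the rack, from two places.

>>> carry_out --commands '[[0.6,[7,-40,0],[0,0,0]],[0.6,[7,-40,0],[0,0,0]],[0.6,[7,-40,0],[0,0,0]],[0.6,[7,-40,0],[0,0,0]],[0.6,[7,-40,0],[0,0,0]],[0.6,[7,-40,0],[0,0,0]],[0.6,[0,0,0],[0,0,0]],[0.6,[0,0,0],[0,0,0]]]'

```text
time_s: 4.8
ee_pos: [0.4086, 0.1486, 0.2053]
eef_rot: [3.141, 0.0, 0.235]
force: [-0.6, -0.1, -0.8]
grip_width: 0.0375
grip_force: 0.0
```

```bash
python3 look.py r1 bar_white_centre bar_yellow_centre bar_red_centre bar_black_centre rack_centre
```

```text
[0.4086 0.1486 0.2053] [3.1414e+00 3.0000e-04 2.3470e-01] 4.8 0.018
bar_white_centre [(0.84, [0.4563, 0.2587, 0.0316], [204.0, 126.3])]
bar_yellow_centre [(0.71, [0.4688, 0.2185, 0.0348], [253.0, 122.4]), (0.7, [0.4916, 0.1333, 0.0346], [359.9, 119.4])]
bar_red_centre [(0.68, [0.4931, 0.1292, 0.0355], [365.3, 118.8])]
bar_black_centre [(0.91, [0.4836, 0.1752, 0.0345], [308.1, 116.8]), (0.63, [0.477, 0.1968, 0.0352], [280.7, 118.6])]
rack_centre [(0.72, [0.4785, 0.1961, 0.0336], [282.1, 117.0])]
```

>>> carry_out --commands '[[0.6,[5,-30,0],[0,0,0]],[0.6,[5,-30,0],[0,0,0]],[0.6,[5,-30,0],[0,0,0]],[0.6,[0,0,0],[0,0,0]],[0.6,[0,0,0],[0,0,0]]]'

```text
time_s: 5.72
ee_pos: [0.4022, 0.2396, 0.2054]
eef_rot: [3.141, 0.0, 0.235]
force: [0.7, -0.7, -0.4]
grip_width: 0.0376
grip_force: 0.0
```

```bash
python3 look.py r2 bar_white_centre bar_yellow_centre bar_red_centre bar_black_centre rack_centre
cat > bars.py <<'E'
import pickle
from h import *
def col(tag):
    c=pickle.load(open(tag+".pkl","rb"));h=cv2.cvtColor(c["img"],cv2.COLOR_BGR2HSV);r={}
    for n,ms in dict(yellow=[((20,150,120),(35,255,255))],red=[((0,170,90),(6,255,255)),((174,170,90),(180,255,255))]).items():
        m=sum(cv2.inRange(h,*x) for x in ms);k,l,s,_=cv2.connectedComponentsWithStats(m);i=1+np.argmax(s[1:,4])
        p=np.argwhere(l==i)[:,::-1].astype(np.float32);R=cv2.minAreaRect(p);b=cv2.boxPoints(R);b=b[np.argsort(b[:,1])]
        r[n]=(b[:2].mean(0),b[2:].mean(0),R[1])
    return c,r
(c1,a),(c2,b)=col("r1"),col("r2")
for n in a:
    E=[tri([ray(c1,a[n][k]),ray(c2,b[n][k])]) for k in (0,1)];d=E[0]-E[1]
    print(n,a[n],b[n],"centre",(sum(E)/2).round(4),"len",np.linalg.norm(d).round(4),"yaw",np.arctan2(d[1],d[0]).round(4))
E
python3 bars.py
```

```text
[0.4022 0.2396 0.2054] [3.1414e+00 2.0000e-04 2.3470e-01] 5.72 0.01
bar_white_centre [(0.75, [0.4554, 0.257, 0.0321], [313.0, 145.2])]
bar_yellow_centre [(0.56, [0.4711, 0.2164, 0.0324], [364.4, 138.4])]
bar_red_centre [(0.83, [0.4958, 0.133, 0.0353], [468.0, 134.2])]
bar_black_centre [(0.57, [0.4835, 0.1786, 0.037], [412.8, 135.1])]
rack_centre [(0.68, [0.4752, 0.1967, 0.033], [388.4, 139.3]), (0.22, [0.4838, 0.1776, 0.0346], [413.4, 134.9])]
yellow (array([252.11852,  68.9149 ], dtype=float32), array([259.66534, 168.10155], dtype=float32), (99.47333526611328, 12.669899940490723)) (array([364.24976,  87.98265], dtype=float32), array([365.59827, 185.07503], dtype=float32), (97.10174560546875, 11.49889087677002)) centre [0.4716 0.2164 0.0359] len 0.0798 yaw 0.2761
red (array([361., 143.], dtype=float32), array([361., 155.], dtype=float32), (12.0, 0.0)) (array([474.5,  84. ], dtype=float32), array([474.5, 134. ], dtype=float32), (50.0, 11.0)) centre [0.4898 0.1474 0.1131] len 0.0719 yaw 0.883
```

View pics/r2.png

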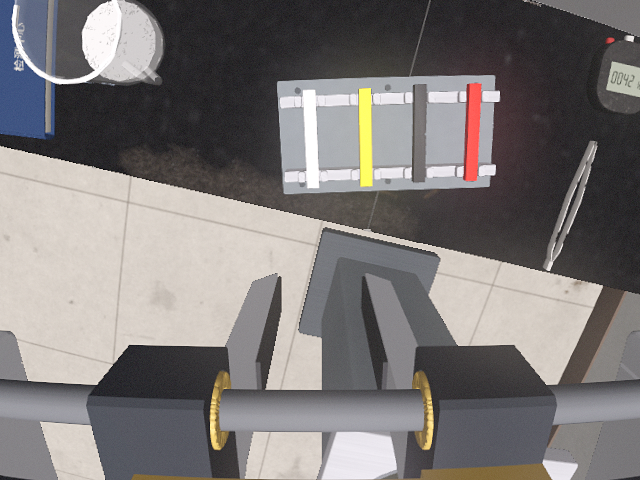

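Wrist r2 shows white (312,138), yellow (365,137), black (420,133) and red (473,132), all seated in the rails. Now I'll refine all four.

```bash
cat > bars2.py <<'E'
import pickle
from h import *
cs={t:pickle.load(open(t+".pkl","rb")) for t in("r1","r2")}
def masks(c):
    im=c["img"].astype(int);B,G,R=im[...,0],im[...,1],im[...,2];z=np.zeros(B.shape,bool)
    def win(n,at,m):
        u,v=proj(c,at).astype(int);w=z.copy();w[v-65:v+65,u-22:u+22]=True
        k,l,s,_=cv2.connectedComponentsWithStats((m&w).astype(np.uint8));i=1+np.argmax(s[1:,4])
        p=np.argwhere(l==i)[:,::-1].astype(np.float32);q=cv2.minAreaRect(p);b=cv2.boxPoints(q);b=b[np.argsort(b[:,1])]
        return b[:2].mean(0),b[2:].mean(0),np.round(q[1],1)
    return dict(white=win("w",(.4563,.258,.034),(im.min(2)>236)),
      yellow=win("y",(.4716,.2164,.034),(G>B+60)),red=win("r",(.494,.131,.034),(R>G+70)),black=win("k",(.4836,.1765,.034),(im.max(2)<100)))
M={t:masks(c) for t,c in cs.items()}
for n in M["r1"]:
    E=[tri([ray(cs[t],M[t][n][k]) for t in cs]) for k in (0,1)];d=E[0]-E[1]
    print(n,M["r1"][n][2],M["r2"][n][2],"tri",(sum(E)/2).round(4),"len",np.linalg.norm(d).round(4))
    for t in cs:
        f,g=[atz(cs[t],M[t][n][k],.038) for k in(0,1)];d=f-g;print("   ",t,((f+g)/2).round(4),np.linalg.norm(d).round(4),"yaw",np.arctan2(d[1],d[0]).round(4))
E
python3 bars2.py
```

```text
white [99.5 11.7] [97.5 13. ] tri [0.4596 0.2602 0.0379] len 0.0798
    r1 [0.4596 0.2602 0.038 ] 0.0801 yaw 0.272
    r2 [0.4597 0.2602 0.038 ] 0.0794 yaw 0.2707
yellow [100.2  13.1] [98.1 12.4] tri [0.4714 0.2163 0.0375] len 0.0802
    r1 [0.4716 0.2163 0.038 ] 0.0801 yaw 0.2797
    r2 [0.4716 0.2164 0.038 ] 0.0799 yaw 0.2733
red [100.2  12.5] [14.2 97.6] tri [0.4977 0.13   0.0353] len 0.0805
    r1 [0.4975 0.1303 0.038 ] 0.0797 yaw 0.2755
    r2 [0.4978 0.131  0.038 ] 0.08 yaw 0.2702
black [ 7. 43.] [10. 43.] tri [0.437  0.1662 0.0461] len 0.0074
    r1 [0.4354 0.1662 0.038 ] 0.0059 yaw 0.2263
    r2 [0.4362 0.1641 0.038 ] 0.0087 yaw 0.2935
```

```bash
cat > plan.py <<'E'
import sys
from h import *
def plan(xyz,yaw,p=None,y0=None):
    o=ctrl.get_obs();p=o["ee_pos"] if p is None else p;y0=o["eef_rot"][2] if y0 is None else y0
    d=(np.array(xyz)-p)*1000;c,s=np.cos(yaw),np.sin(yaw)
    print("turn wz",round(-(yaw-y0),4),"then shift",np.round([c*d[0]+s*d[1],s*d[0]-c*d[1],-d[2]],1))
if __name__=="__main__":
    a=list(map(float,sys.argv[1:]));plan(a[:3],a[3])
E
python3 - <<'E'
from h import *; import pickle
from plan import plan
c=pickle.load(open("r2.pkl","rb"))
f,g=[atz(c,q,.038) for q in((420,84),(419.5,182.5))];m=(f+g)/2;print(m,np.linalg.norm(f-g),np.arctan2(*(f-g)[1::-1]))
g=c["img"]; print(g[133,405:435].max(1)); print(g[78:90,420].max(1),g[176:190,420].max(1))
plan([m[0],m[1],.10],.273)
E
```

```text
[0.4854581  0.17322659 0.038     ] 0.08032399256377006 0.28502257460101665
[179 179 178 178 182 182 175 141  84 102 126 123 124 125 120 124 126 127
 117 130 164 178 182 182 181 179 181 178 180 181]
[179 179 177 178 179 182 117 115 119 118 116 117] [113 117 113 112 112 104 160 181 181 180 181 181 193 141]
turn wz -0.0389 then shift [ 62.2  86.5 105.5]
```

>>> carry_out --commands '[[0.62,[0,0,0],[0,0,-0.039]],[0.62,[15.5,21.6,26],[0,0,0]],[0.62,[15.5,21.6,26],[0,0,0]],[0.62,[15.5,21.6,26],[0,0,0]],[0.62,[15.7,21.7,26],[0,0,0]],[0.62,[0,0,20],[0,0,0]],[0.62,[0,0,20],[0,0,0]],[0.62,[0,0,20],[0,0,0]],[0.62,[0,0,10],[0,0,0]],[0.62,[0,0,0],[0,0,0]]]' --squeeze 40

```text
time_s: 7.28
ee_pos: [0.4853, 0.1736, 0.0312]
eef_rot: [-3.142, 0.001, 0.274]
force: [0.5, 0.3, 1.0]
grip_width: 0.0357
grip_force: 0.0
```

>>> carry_out --commands '[[0.62,[0,0,0],[0,0,0]],[1,[0,0,0],[0,0,0]],[1,[0,0,0],[0,0,0]],[1,[0,0,0],[0,0,0]],[1,[0,0,0],[0,0,0]],[1,[0,0,0],[0,0,0]]]'

```text
time_s: 8.02
ee_pos: [0.4854, 0.1743, 0.0317]
eef_rot: [-3.141, -0.0, 0.274]
force: [-1.9, 4.5, 2.2]
grip_width: 0.0089
grip_force: 40.0
```

```bash
python3 plan.py 0.5188 -0.1566 0.15 0.218; python3 plan.py 0.4837 0.173 0.031 0.273; python3 look.py g1 bar_black_centre
```

```text
turn wz 0.0558 then shift [ -38.9  330.3 -118.3]
turn wz 0.0008 then shift [-2.   0.8  0.7]
[0.4854 0.1743 0.0317] [-3.1408e+00 -4.0000e-04  2.7380e-01] 8.03 0.002
bar_black_centre [(0.77, [0.4834, 0.1749, 0.0366], [313.9, 299.4])]
```

View pics/g1.png

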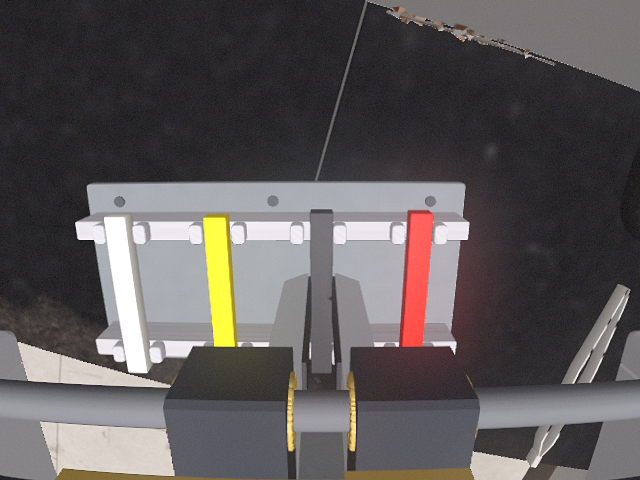

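The black bar is gripped at mid-length, between the fingers at (320,300). Lifting and carrying it.

>>> carry_out --commands '[[1,[0,0,-20],[0,0,0]],[1,[0,0,-40],[0,0,0]],[1,[0,0,-40],[0,0,0]],[1,[0,0,-20],[0,0,0.056]],[1,[-5.5,47,0],[0,0,0]],[1,[-5.5,47,0],[0,0,0]],[1,[-5.5,47,0],[0,0,0]],[1,[-5.5,47,0],[0,0,0]],[1,[-5.5,47,0],[0,0,0]],[1,[-5.5,47,0],[0,0,0]]]'

```text
time_s: 9.38
ee_pos: [0.5141, -0.1104, 0.1516]
eef_rot: [3.141, -0.0, 0.218]
force: [0.4, -0.2, -0.5]
grip_width: 0.0094
grip_force: 40.0
```

>>> carry_out --commands '[[1,[-5.5,47,0],[0,0,0]],[1,[0,0,0],[0,0,0]],[1,[0,0,0],[0,0,0]]]'

```text
time_s: 9.75
ee_pos: [0.5188, -0.1554, 0.1513]
eef_rot: [-3.141, 0.0, 0.218]
force: [0.3, 0.3, 0.2]
grip_width: 0.0095
grip_force: 40.0
```

```bash
python3 plan.py 0.5188 -0.1566 0.15 0.218;  python3 look.py g2 bar_black_centre magazine_mouth
```

```text
turn wz -0.0004 then shift [-0.2  1.1  1.3]
[ 0.5188 -0.1554  0.1513] [-3.1413e+00  3.0000e-04  2.1760e-01] 9.75 0.021
bar_black_centre [(0.95, [0.5149, -0.1536, 0.1582], [310.7, 304.7]), (0.73, [0.5612, -0.2999, 0.0036], [500.7, 205.4])]
magazine_mouth [(0.69, [0.5144, -0.1564, 0.1207], [317.1, 276.2])]
```

View pics/g2.png

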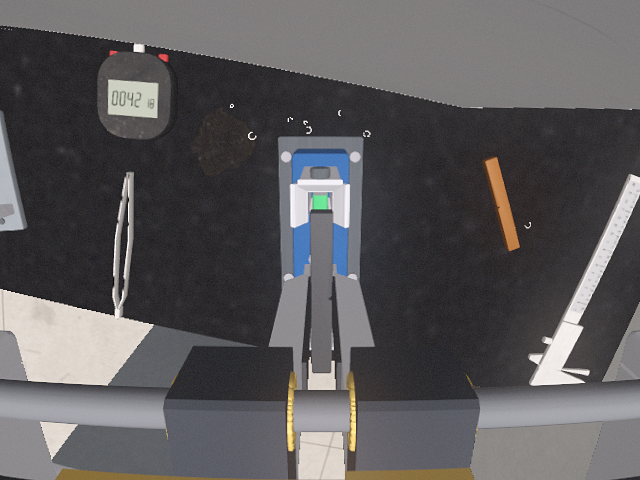

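Bar at (321,290), in line with the guides at (320,200). Going down into the mouth.

>>> carry_out --commands '[[1,[0,1,0],[0,0,0]],[1,[0,0,14],[0,0,0]],[1,[0,0,10],[0,0,0]],[1,[0,0,8],[0,0,0]],[1,[0,0,8],[0,0,0]],[1,[0,0,0],[0,0,0]]]' --squeeze 50

```text
time_s: 10.65
ee_pos: [0.5192, -0.1563, 0.1114]
eef_rot: [-3.141, -0.0, 0.218]
force: [-0.2, 4.0, 3.8]
grip_width: 0.0092
grip_force: 49.3
```

Run:
```python
from h import *
import pickle
c=ctrl.camera("wrist");cv2.imwrite("pics/g3.png",c["img"])
for n in("top","scene"):
    d=ctrl.camera(n); 
    print(n,proj(d,(.5188,-.1566,.11)))
    x,y=proj(d,(.5188,-.1566,.11)).astype(int);cv2.imwrite(f"pics/g3{n}.png",cv2.resize(d["img"][y-50:y+50,x-66:x+66],None,fx=5,fy=5))
c=pickle.load(open("g2.pkl","rb"));print("bar far end",atz(c,(321,210),.1583),"expected",.5188+.04*np.cos(.2176),-.1554+.04*np.sin(.2176))
```

```text
top [403.89359168 238.75934198]
scene [365.12520708 208.42799994]
bar far end [ 0.55944308 -0.1485737   0.1583    ] expected 0.5578567355735958 -0.14676452628200282
```

View pics/g3.png

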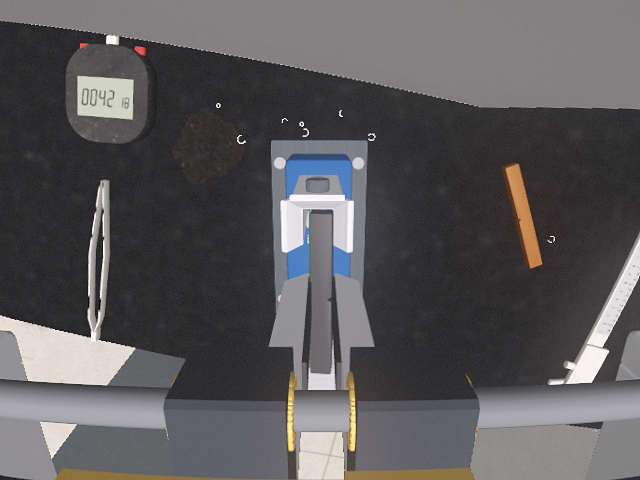

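>>> carry_out --commands '[[1,[-0.5,-1,0],[0,0,0]],[1,[0,0,0],[0,0,0]]]'

```text
time_s: 11.05
ee_pos: [0.5185, -0.1561, 0.1114]
eef_rot: [3.141, -0.0, 0.218]
force: [0.8, 0.7, 1.1]
grip_width: 0.0093
grip_force: 49.2
```

The bar (321) is about 4 px right of the guide centre (317). The correction brought the forces to near zero, so I'm nudging a bit more and descending.

>>> carry_out --commands '[[1,[-0.3,-0.7,0],[0,0,0]],[1,[0,0,4],[0,0,0]],[1,[0,0,4],[0,0,0]],[1,[0,0,0],[0,0,0]]]'

```text
time_s: 11.55
ee_pos: [0.5178, -0.1554, 0.103]
eef_rot: [-3.141, 0.001, 0.218]
force: [0.5, -0.2, -1.4]
grip_width: 0.0094
grip_force: 49.2
```

>>> carry_out --commands '[[1,[0,0,3],[0,0,0]],[1,[0,0,3],[0,0,0]],[1,[0,0,0],[0,0,0]]]'

```text
time_s: 11.92
ee_pos: [0.518, -0.1554, 0.0973]
eef_rot: [3.142, -0.0, 0.218]
force: [0.9, -0.1, 0.3]
grip_width: 0.0095
grip_force: 49.2
```

>>> carry_out --commands '[[1,[0,0,3],[0,0,0]],[1,[0,0,3],[0,0,0]],[1,[0,0,2],[0,0,0]],[1,[0,0,0],[0,0,0]]]'

```text
time_s: 12.42
ee_pos: [0.518, -0.1553, 0.0892]
eef_rot: [-3.142, 0.0, 0.218]
force: [1.3, -1.0, 2.2]
grip_width: 0.0091
grip_force: 49.2
```

>>> carry_out --commands '[[1,[0,0,2],[0,0,0]],[1,[0,0,2],[0,0,0]],[1,[0,0,0],[0,0,0]]]'

```text
time_s: 12.8
ee_pos: [0.5179, -0.1553, 0.0852]
eef_rot: [-3.141, 0.0, 0.218]
force: [1.4, 0.1, 2.2]
grip_width: 0.0093
grip_force: 49.2
```

```bash
python3 look.py g4 bar_black_centre
```

```text
[ 0.5179 -0.1553  0.0852] [-3.1414e+00  3.0000e-04  2.1780e-01] 12.8 0.004
bar_black_centre [(0.8, [0.5608, -0.2956, 0.0029], [534.8, 224.2]), (0.59, [0.5153, -0.1578, 0.0887], [320.5, 301.0])]
```

View pics/g4.png

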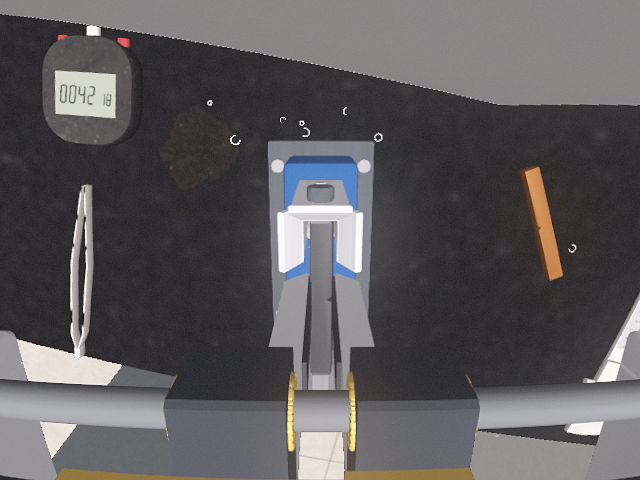

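Bar end is under the far catch, and the force is 2.2 N (spring only), so the catches have snapped over it. Opening and rising.

>>> carry_out --commands '[[0.64,[0,0,0],[0,0,0]],[0.64,[0,0,0],[0,0,0]],[0.64,[0,0,0],[0,0,0]],[0.64,[0,0,-15],[0,0,0]],[0.64,[0,0,-25],[0,0,0]],[0.64,[0,0,-25],[0,0,0]],[0.64,[0,0,0],[0,0,-0.055]],[0.64,[6,-30,0],[0,0,0]],[0.64,[8,-40,0],[0,0,0]],[0.64,[0,0,0],[0,0,0]]]'

```text
time_s: 14.15
ee_pos: [0.5127, -0.0824, 0.1517]
eef_rot: [3.141, -0.001, 0.275]
force: [0.5, -1.1, 0.0]
grip_width: 0.0339
grip_force: 0.0
```

```bash
python3 plan.py .4974 .1318 .0312 .273; python3 look.py g5 bar_black_centre; python3 -c "
from h import *
d=ctrl.camera('top');x,y=403,239;s=cv2.resize(d['img'][y-50:y+50,x-66:x+66],None,fx=4,fy=4)
w=cv2.imread('pics/g5.png');h=np.zeros((480,1168,3),np.uint8);cv2.imwrite('pics/g5c.png',np.vstack([cv2.resize(w[:260],(528,214)),s]))"
```

```text
turn wz 0.0023 then shift [  43.  -210.4  120.5]
[ 0.5127 -0.0824  0.1517] [ 3.1412e+00 -1.0000e-03  2.7530e-01] 14.15 0.046
bar_black_centre [(0.82, [0.5142, -0.1554, 0.0937], [430.7, 280.2]), (0.56, [0.559, -0.2955, 0.0056], [573.3, 233.5])]
```

View pics/g5c.png

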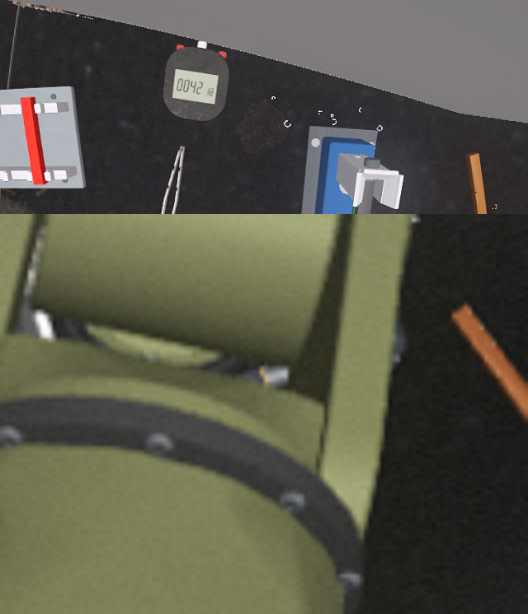

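The network puts the black bar at z ≈0.094 in the magazine (expected 0.092), and its end shows under the catch at (375,190). Next is red.

>>> carry_out --commands '[[0.64,[8.6,-42,10],[0,0,0.002]],[0.64,[8.6,-42,10],[0,0,0]],[0.64,[8.6,-42,10],[0,0,0]],[0.64,[8.6,-42,10],[0,0,0]],[0.64,[8.6,-42,10],[0,0,0]],[0.64,[0,0,20],[0,0,0]],[0.64,[0,0,20],[0,0,0]],[0.64,[0,0,20],[0,0,0]],[0.64,[0,0,10.5],[0,0,0]],[0.64,[0,0,0],[0,0,0]]]'

```text
time_s: 15.55
ee_pos: [0.4978, 0.1292, 0.0297]
eef_rot: [-3.142, 0.001, 0.27]
force: [0.6, 0.0, 0.4]
grip_width: 0.034
grip_force: 0.0
```

>>> carry_out --commands '[[0.64,[0,0,0],[0,0,0]],[1,[0,0,0],[0,0,0]],[1,[0,0,0],[0,0,0]],[1,[0,0,0],[0,0,0]],[1,[0,0,0],[0,0,0]],[1,[0,0,-20],[0,0,0]],[1,[0,0,-40],[0,0,0]],[1,[0,0,-40],[0,0,0]],[1,[0,0,-20],[0,0,0.055]],[1,[0,0,0],[0,0,0]]]' --squeeze 50

```text
time_s: 16.8
ee_pos: [0.4984, 0.1298, 0.1511]
eef_rot: [3.141, -0.003, 0.216]
force: [-0.3, 0.1, -0.8]
grip_width: 0.0089
grip_force: 50.0
```

```bash
python3 plan.py .518 -.1554 .1513 .218; python3 look.py g6 bar_red_centre
```

```text
turn wz -0.0019 then shift [-4.250e+01  2.827e+02 -2.000e-01]
[0.4984 0.1298 0.1511] [ 3.1415e+00 -2.7000e-03  2.1610e-01] 16.8 0.037
bar_red_centre [(0.62, [0.4957, 0.1317, 0.1577], [311.2, 302.0])]
```

>>> carry_out --commands '[[1,[-7.1,47.1,0],[0,0,-0.002]],[1,[-7.1,47.1,0],[0,0,0]],[1,[-7.1,47.1,0],[0,0,0]],[1,[-7.1,47.1,0],[0,0,0]],[1,[-7.1,47.1,0],[0,0,0]],[1,[-7,47.1,0],[0,0,0]],[1,[0,0,0],[0,0,0]],[1,[0,0,0],[0,0,0]],[1,[0,0,0],[0,0,0]]]'

```text
time_s: 18.02
ee_pos: [0.5172, -0.1543, 0.1495]
eef_rot: [-3.141, 0.001, 0.219]
force: [-0.1, 0.0, -0.3]
grip_width: 0.0091
grip_force: 50.0
```

```bash
python3 plan.py .518 -.1554 .1113 .218; python3 look.py g7 bar_red_centre
cat > end.py <<'E'
import sys,pickle
from h import *
# lengthwise position of the gripped bar's far end relative to the TCP, via column profile near u=321
tag=sys.argv[1];c=pickle.load(open(tag+".pkl","rb"));o=ctrl.get_obs()
im=c["img"][150:300,316:326].astype(int);print([(150+i,im[i].mean(0).round().astype(int).tolist()) for i in range(50,70,2)])
E
python3 end.py g7; python3 -c "
from h import *;w=cv2.imread('pics/g7.png');cv2.imwrite('pics/g7c.png',cv2.resize(w[120:380,200:440],None,fx=2,fy=2))"
```

```text
turn wz 0.0014 then shift [ 0.6  1.2 38.2]
[ 0.5172 -0.1543  0.1495] [-3.1411e+00  6.0000e-04  2.1940e-01] 18.02 0.004
bar_red_centre [(0.61, [0.5156, -0.1554, 0.156], [317.9, 301.1])]
[(200, [124, 120, 130]), (202, [123, 118, 130]), (204, [123, 119, 130]), (206, [124, 119, 132]), (208, [124, 119, 132]), (210, [93, 88, 145]), (212, [61, 55, 160]), (214, [63, 63, 235]), (216, [93, 98, 255]), (218, [93, 98, 255])]
```

View pics/g7c.png

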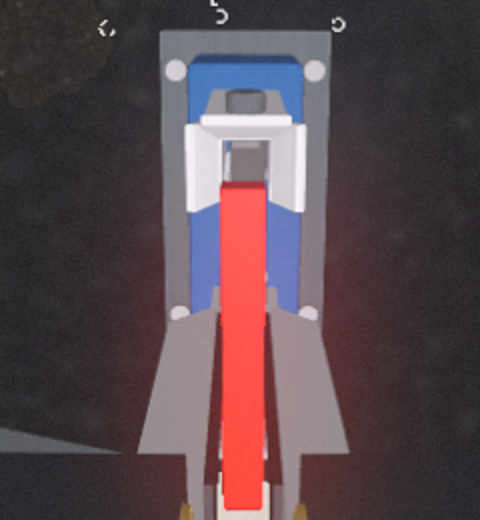

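>>> carry_out --commands '[[1,[0.5,1,0],[0,0,0.001]],[1,[0,0,14],[0,0,0]],[1,[0,0,10],[0,0,0]],[1,[0,0,8],[0,0,0]],[1,[0,0,6],[0,0,0]],[1,[0,0,4],[0,0,0]],[1,[0,0,4],[0,0,0]],[1,[0,0,0],[0,0,0]]]'

```text
time_s: 19.12
ee_pos: [0.5181, -0.1562, 0.1039]
eef_rot: [3.142, -0.0, 0.217]
force: [0.7, 1.5, -0.6]
grip_width: 0.0091
grip_force: 50.0
```

>>> carry_out --commands '[[1,[0,0,3],[0,0,0]],[1,[0,0,3],[0,0,0]],[1,[0,0,0],[0,0,0]]]'

```text
time_s: 19.5
ee_pos: [0.5184, -0.1562, 0.0985]
eef_rot: [3.141, -0.001, 0.217]
force: [1.3, 1.9, 3.0]
grip_width: 0.0091
grip_force: 50.0
```

>>> carry_out --commands '[[1,[0,0,3],[0,0,0]],[1,[0,0,3],[0,0,0]],[1,[0,0,3],[0,0,0]],[1,[0,0,0],[0,0,0]]]'

```text
time_s: 20.0
ee_pos: [0.5184, -0.1562, 0.0892]
eef_rot: [3.141, -0.001, 0.217]
force: [3.0, 4.3, 2.7]
grip_width: 0.0095
grip_force: 51.0
```

>>> carry_out --commands '[[1,[-0.5,-0.8,2],[0,0,0]],[1,[0,0,2],[0,0,0]],[1,[0,0,1.5],[0,0,0]],[1,[0,0,0],[0,0,0]],[1,[0,0,0],[0,0,0]]]'

```text
time_s: 20.62
ee_pos: [0.5174, -0.1557, 0.0834]
eef_rot: [3.141, -0.0, 0.217]
force: [4.3, -0.7, 0.8]
grip_width: 0.0093
grip_force: 51.0
```

```bash
python3 look.py g8 bar_red_centre; python3 -c "
from h import *;w=cv2.imread('pics/g8.png');cv2.imwrite('pics/g8c.png',cv2.resize(w[120:380,200:440],None,fx=2,fy=2))"
```

```text
[ 0.5174 -0.1557  0.0834] [ 3.1414e+00 -3.0000e-04  2.1680e-01] 20.62 0.002
bar_red_centre [(0.92, [0.5158, -0.1534, 0.0887], [310.8, 298.7])]
```

View pics/g8c.png

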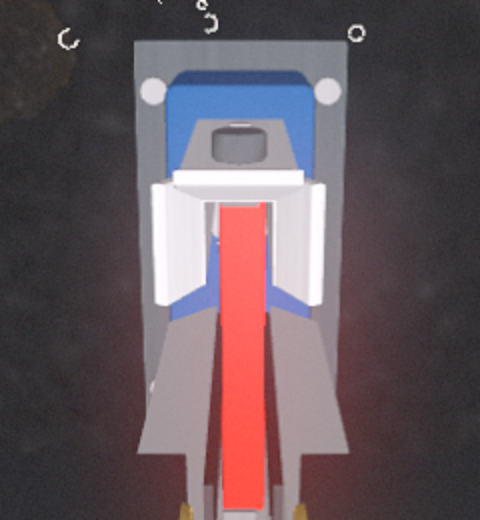

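Red sits centred with its far end at row ~222, just as black did. Relieving the lengthwise contact, then releasing.

>>> carry_out --commands '[[1,[0.5,0,0.5],[0,0,0]],[1,[0,0,0],[0,0,0]]]'

```text
time_s: 20.98
ee_pos: [0.5175, -0.1555, 0.0828]
eef_rot: [-3.141, 0.001, 0.217]
force: [0.5, -2.7, 2.1]
grip_width: 0.0091
grip_force: 50.8
```

>>> carry_out --commands '[[0.64,[0,0,0],[0,0,0]],[0.64,[0,0,0],[0,0,0]],[0.64,[0,0,0],[0,0,0]],[0.64,[0,0,-15],[0,0,0]],[0.64,[0,0,-26],[0,0,0]],[0.64,[0,0,-26],[0,0,0]],[0.64,[0,0,0],[0,0,-0.055]],[0.64,[6,-30,0],[0,0,0]],[0.64,[8,-40,0],[0,0,0]],[0.64,[0,0,0],[0,0,0]]]'

```text
time_s: 22.22
ee_pos: [0.5125, -0.0826, 0.1511]
eef_rot: [3.141, -0.001, 0.274]
force: [-0.2, -0.2, 0.2]
grip_width: 0.0337
grip_force: 0.0
```

```bash
python3 plan.py .4713 .2176 .0312 .273; python3 look.py g9 bar_red_centre bar_black_centre
```

```text
turn wz 0.0013 then shift [  41.2 -300.2  119.9]
[ 0.5125 -0.0826  0.1511] [ 3.1413e+00 -9.0000e-04  2.7430e-01] 22.23 0.047
bar_red_centre [(0.63, [0.5157, -0.1563, 0.0936], [433.0, 278.3])]
bar_black_centre [(0.94, [0.5617, -0.2994, 0.0044], [578.0, 231.1]), (0.73, [0.514, -0.1523, 0.0877], [423.8, 275.6])]
```

>>> carry_out --commands '[[0.64,[6,-43,10],[0,0,0]],[0.64,[6,-43,10],[0,0,0]],[0.64,[6,-43,10],[0,0,0]],[0.64,[6,-43,10],[0,0,0]],[0.64,[6,-43,10],[0,0,0]],[0.64,[6,-43,0],[0,0,0]],[0.64,[5.2,-43,0],[0,0,0]],[0.64,[0,0,0],[0,0,0]],[0.64,[0,0,0],[0,0,0]],[0.64,[0,0,0],[0,0,0]]]'

```text
time_s: 23.62
ee_pos: [0.4718, 0.2155, 0.1]
eef_rot: [3.142, -0.0, 0.27]
force: [1.0, 0.6, -0.7]
grip_width: 0.0338
grip_force: 0.0
```

```bash
python3 plan.py .4713 .2176 .0312 .273
```

```text
turn wz -0.0028 then shift [ 0.1 -2.2 68.8]
```

>>> carry_out --commands '[[0.64,[0,-2.2,0],[0,0,-0.003]],[0.64,[0,0,20],[0,0,0]],[0.64,[0,0,20],[0,0,0]],[0.64,[0,0,20],[0,0,0]],[0.64,[0,0,9],[0,0,0]],[0.64,[0,0,0],[0,0,0]],[0.64,[0,0,0],[0,0,0]]]'

```text
time_s: 24.5
ee_pos: [0.4712, 0.2189, 0.0317]
eef_rot: [-3.141, -0.001, 0.275]
force: [-0.4, -0.5, -0.1]
grip_width: 0.034
grip_force: 0.0
```

>>> carry_out --commands '[[1,[0,0,0],[0,0,0]],[1,[0,0,0],[0,0,0]],[1,[0,0,0],[0,0,0]],[1,[0,0,0],[0,0,0]],[1,[0,0,-20],[0,0,0]],[1,[0,0,-40],[0,0,0]],[1,[0,0,-40],[0,0,0]],[1,[0,0,-20],[0,0,0.055]],[1,[0,0,0],[0,0,0]],[1,[0,0,0],[0,0,0]]]'

```text
time_s: 25.75
ee_pos: [0.4703, 0.2186, 0.1498]
eef_rot: [3.141, 0.002, 0.221]
force: [0.3, -0.4, 0.3]
grip_width: 0.0089
grip_force: 50.0
```

```bash
python3 plan.py .518 -.1556 .15 .218
```

```text
turn wz 0.0029 then shift [-3.440e+01  3.757e+02 -2.000e-01]
```

>>> carry_out --commands '[[1,[-4.3,47,0],[0,0,0.003]],[1,[-4.3,47,0],[0,0,0]],[1,[-4.3,47,0],[0,0,0]],[1,[-4.3,47,0],[0,0,0]],[1,[-4.3,47,0],[0,0,0]],[1,[-4.3,47,0],[0,0,0]],[1,[-4.3,47,0],[0,0,0]],[1,[-4.3,47,0],[0,0,0]],[1,[0,0,0],[0,0,0]],[1,[0,0,0],[0,0,0]]]'

```text
time_s: 27.0
ee_pos: [0.5178, -0.1553, 0.1499]
eef_rot: [-3.14, 0.001, 0.217]
force: [-0.5, 0.4, -0.4]
grip_width: 0.0094
grip_force: 50.0
```

```bash
python3 plan.py .518 -.1556 .15 .218; python3 look.py g10 bar_yellow_centre; python3 end.py g10; python3 -c "
import cv2,numpy as np
for t,r in(('g7',230),('g10',230),('g10',200)):
    w=cv2.imread(f'pics/{t}.png').astype(int)[r,280:360]; print(t,r,w.max(1).tolist() if r==200 else (w.max(1)-w.min(1)).tolist())"
```

```text
turn wz -0.0009 then shift [ 0.2  0.4 -0.1]
[ 0.5178 -0.1553  0.1499] [-3.1404e+00  1.5000e-03  2.1710e-01] 27.0 0.023
bar_yellow_centre [(0.77, [0.5175, -0.1557, 0.1511], [317.3, 293.5])]
[(200, [91, 106, 255]), (202, [92, 108, 255]), (204, [90, 109, 255]), (206, [90, 108, 255]), (208, [91, 107, 255]), (210, [55, 149, 173]), (212, [55, 146, 167]), (214, [82, 255, 255]), (216, [90, 255, 255]), (218, [88, 255, 255])]
g7 230 [21, 9, 7, 7, 9, 7, 8, 9, 9, 8, 10, 9, 10, 7, 25, 80, 94, 92, 92, 89, 91, 90, 89, 87, 89, 88, 87, 90, 93, 62, 163, 169, 165, 164, 167, 167, 166, 167, 167, 168, 166, 165, 167, 163, 163, 165, 163, 163, 165, 166, 167, 165, 174, 55, 91, 85, 84, 82, 85, 84, 83, 82, 84, 83, 82, 85, 85, 87, 89, 77, 22, 11, 9, 10, 10, 12, 11, 8, 9, 11]
g10 230 [7, 5, 3, 2, 2, 2, 1, 1, 2, 1, 2, 2, 4, 41, 90, 89, 88, 89, 92, 87, 93, 87, 89, 83, 83, 85, 84, 83, 88, 47, 118, 181, 166, 171, 171, 172, 170, 172, 166, 167, 165, 165, 165, 169, 166, 167, 170, 169, 162, 170, 168, 172, 161, 40, 89, 82, 78, 81, 80, 80, 81, 78, 78, 81, 83, 86, 80, 85, 53, 7, 7, 5, 6, 5, 5, 5, 6, 3, 2, 4]
g10 200 [117, 129, 126, 126, 128, 131, 127, 128, 127, 125, 171, 230, 247, 241, 241, 237, 226, 227, 226, 226, 225, 223, 225, 226, 222, 220, 224, 234, 236, 149, 157, 193, 207, 146, 170, 247, 255, 255, 255, 255, 255, 255, 255, 255, 255, 255, 255, 255, 255, 255, 255, 255, 185, 208, 215, 207, 209, 209, 207, 208, 211, 211, 212, 207, 204, 220, 242, 247, 244, 244, 223, 126, 125, 131, 131, 131, 129, 130, 130, 130]
```

>>> carry_out --commands '[[1,[0,0.2,14],[0,0,0]],[1,[0,0,10],[0,0,0]],[1,[0,0,8],[0,0,0]],[1,[0,0,6],[0,0,0]],[1,[0,0,5],[0,0,0]],[1,[0,0,4],[0,0,0]],[1,[0,0,3],[0,0,0]],[1,[0,0,0],[0,0,0]]]'

```text
time_s: 28.1
ee_pos: [0.5187, -0.1561, 0.1014]
eef_rot: [3.141, -0.001, 0.217]
force: [0.6, 0.2, 2.4]
grip_width: 0.0092
grip_force: 50.0
```

>>> carry_out --commands '[[1,[0,0,3],[0,0,0]],[1,[0,0,3],[0,0,0]],[1,[0,0,3],[0,0,0]],[1,[0,0,0],[0,0,0]]]'

```text
time_s: 28.6
ee_pos: [0.5184, -0.1561, 0.092]
eef_rot: [3.141, -0.0, 0.217]
force: [2.0, -0.7, 2.1]
grip_width: 0.0091
grip_force: 50.0
```

>>> carry_out --commands '[[1,[0,-0.2,3],[0,0,0]],[1,[0,0,2],[0,0,0]],[1,[0,0,2],[0,0,0]],[1,[0,0,0],[0,0,0]],[1,[0,0,0],[0,0,0]]]'

```text
time_s: 29.22
ee_pos: [0.5181, -0.1557, 0.0849]
eef_rot: [-3.141, 0.0, 0.217]
force: [1.0, -0.8, 2.5]
grip_width: 0.0094
grip_force: 50.0
```

```bash
python3 look.py g11 bar_yellow_centre; python3 -c "
import cv2,numpy as np
for t in('g8','g11'):
    w=cv2.imread(f'pics/{t}.png').astype(int)[206:232:2,318:324].mean(1).round().astype(int).tolist(); print(t,w)"
```

```text
[ 0.5181 -0.1557  0.0849] [-3.1414e+00  2.0000e-04  2.1680e-01] 29.23 0.001
bar_yellow_centre [(0.7, [0.5175, -0.1577, 0.0859], [320.3, 294.7])]
g8 [[255, 253, 255], [255, 252, 255], [255, 254, 255], [244, 238, 243], [218, 212, 218], [215, 209, 216], [214, 210, 216], [247, 242, 247], [181, 175, 178], [109, 113, 255], [108, 112, 255], [110, 113, 255], [108, 111, 255]]
g11 [[228, 224, 227], [250, 244, 248], [250, 244, 248], [252, 247, 250], [210, 208, 210], [206, 203, 206], [205, 202, 206], [204, 201, 205], [174, 171, 176], [128, 254, 255], [100, 255, 255], [103, 255, 255], [100, 255, 255]]
```

>>> carry_out --commands '[[1,[0,0,0.7],[0,0,0]],[0.64,[0,0,0],[0,0,0]],[0.64,[0,0,0],[0,0,0]],[0.64,[0,0,0],[0,0,0]],[0.64,[0,0,-15],[0,0,0]],[0.64,[0,0,-26],[0,0,0]],[0.64,[0,0,-26],[0,0,0]],[0.64,[0,0,0],[0,0,-0.055]],[0.64,[6,-30,0],[0,0,0]],[0.64,[8,-40,0],[0,0,0]]]'

```text
time_s: 30.58
ee_pos: [0.5129, -0.0842, 0.1523]
eef_rot: [3.141, -0.001, 0.27]
force: [0.2, 0.1, 0.2]
grip_width: 0.034
grip_force: 0.0
```

>>> carry_out --commands '[[0.64,[6,-43,10],[0,0,0]],[0.64,[6,-43,10],[0,0,0]],[0.64,[0,0,0],[0,0,0]],[0.64,[0,0,0],[0,0,0]],[0.64,[0,0,0],[0,0,0]]]'

```text
time_s: 31.2
ee_pos: [0.5017, 0.0006, 0.1318]
eef_rot: [3.141, -0.001, 0.271]
force: [0.8, -0.9, -0.6]
grip_width: 0.0336
grip_force: 0.0
```

```bash
python3 plan.py .4594 .2614 .1 .273; python3 look.py g12 bar_yellow_centre bar_red_centre bar_black_centre;python3 -c "
from h import *
d=ctrl.camera('scene');x,y=proj(d,(.5188,-.1566,.09)).astype(int);s=cv2.resize(d['img'][y-40:y+40,x-40:x+40],(400,400))
w=cv2.imread('pics/g12.png');cv2.imwrite('pics/g12c.png',np.hstack([s,cv2.resize(w[20:220,440:640],(400,400))]))"
```

```text
turn wz -0.0023 then shift [  29.6 -262.6   31.8]
[0.5017 0.0006 0.1318] [ 3.1412e+00 -7.0000e-04  2.7070e-01] 31.2 0.007
bar_yellow_centre [(0.92, [0.5176, -0.1591, 0.0897], [574.7, 302.2])]
bar_red_centre [(0.91, [0.5156, -0.1543, 0.0879], [565.2, 302.1]), (0.45, [0.5161, -0.1535, 0.0779], [556.0, 294.4])]
bar_black_centre [(0.74, [0.5139, -0.153, 0.0811], [556.6, 299.4])]
```

View pics/g12c.png

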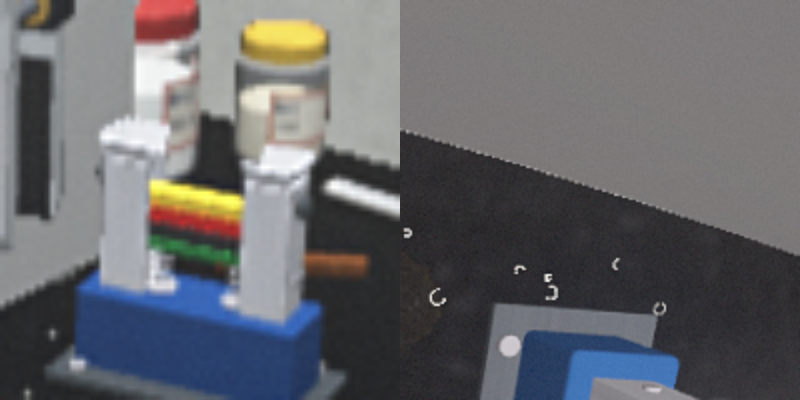

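The scene crop shows yellow, red, black and the green follower stacked in order between the guides at (195,215). Now white.

>>> carry_out --commands '[[0.64,[5,-43.8,8],[0,0,-0.002]],[0.64,[5,-43.8,8],[0,0,0]],[0.64,[5,-43.8,8],[0,0,0]],[0.64,[5,-43.8,8],[0,0,0]],[0.64,[5,-43.8,0],[0,0,0]],[0.64,[4.6,-43.6,0],[0,0,0]],[0.64,[0,0,0],[0,0,0]],[0.64,[0,0,0],[0,0,0]],[0.64,[0,0,0],[0,0,0]]]'

```text
time_s: 32.58
ee_pos: [0.4592, 0.2614, 0.0993]
eef_rot: [3.142, 0.0, 0.273]
force: [-0.4, -0.4, -0.0]
grip_width: 0.0338
grip_force: 0.0
```

```bash
python3 plan.py .4594 .2614 .0312 .273
```

```text
turn wz -0.0004 then shift [ 0.1  0.  68.1]
```

>>> carry_out --commands '[[0.64,[0,0,20],[0,0,0]],[0.64,[0,0,20],[0,0,0]],[0.64,[0,0,20],[0,0,0]],[0.64,[0,0,8],[0,0,0]],[0.64,[0,0,0],[0,0,0]],[0.64,[0,0,0],[0,0,0]]]'

```text
time_s: 33.33
ee_pos: [0.4594, 0.2623, 0.032]
eef_rot: [-3.141, -0.001, 0.273]
force: [-1.2, 0.4, -0.2]
grip_width: 0.034
grip_force: 0.0
```

>>> carry_out --commands '[[1,[0,0,0],[0,0,0]],[1,[0,0,0],[0,0,0]],[1,[0,0,0],[0,0,0]],[1,[0,0,0],[0,0,0]],[1,[0,0,-20],[0,0,0]],[1,[0,0,-40],[0,0,0]],[1,[0,0,-40],[0,0,0]],[1,[0,0,-20],[0,0,0.055]],[1,[0,0,0],[0,0,0]],[1,[0,0,0],[0,0,0]]]'

```text
time_s: 34.58
ee_pos: [0.4585, 0.2621, 0.1501]
eef_rot: [3.141, 0.001, 0.22]
force: [0.1, 0.5, -0.3]
grip_width: 0.0092
grip_force: 50.0
```

```bash
python3 plan.py .518 -.1556 .15 .218
```

```text
turn wz 0.0019 then shift [-3.230e+01  4.207e+02  1.000e-01]
```

>>> carry_out --commands '[[1,[-3.6,46.7,0],[0,0,0.002]],[1,[-3.6,46.7,0],[0,0,0]],[1,[-3.6,46.7,0],[0,0,0]],[1,[-3.6,46.7,0],[0,0,0]],[1,[-3.6,46.7,0],[0,0,0]],[1,[-3.6,46.7,0],[0,0,0]],[1,[-3.6,46.7,0],[0,0,0]],[1,[-3.6,46.7,0],[0,0,0]],[1,[-3.6,46.7,0],[0,0,0]],[1,[0,0,0],[0,0,0]]]'

```text
time_s: 35.83
ee_pos: [0.5173, -0.1574, 0.1495]
eef_rot: [-3.14, 0.002, 0.214]
force: [-0.4, 0.3, 0.1]
grip_width: 0.0094
grip_force: 50.0
```

>>> carry_out --commands '[[1,[0,0,0],[0,0,0]],[1,[0,0,0],[0,0,0]]]'

```text
time_s: 36.08
ee_pos: [0.5177, -0.154, 0.1509]
eef_rot: [-3.141, 0.001, 0.218]
force: [1.4, 0.3, 0.4]
grip_width: 0.0093
grip_force: 50.0
```

```bash
python3 plan.py .518 -.1556 .15 .218; python3 look.py g13 bar_white_centre; python3 end.py g13
```

```text
turn wz 0.0003 then shift [-0.   1.6  0.9]
[ 0.5177 -0.154   0.1509] [-3.1411e+00  5.0000e-04  2.1830e-01] 36.08 0.007
bar_white_centre []
[(200, [104, 250, 251]), (202, [105, 250, 251]), (204, [106, 250, 251]), (206, [105, 250, 251]), (208, [104, 251, 251]), (210, [156, 158, 162]), (212, [172, 177, 182]), (214, [255, 255, 255]), (216, [255, 255, 255]), (218, [255, 255, 255])]
```

>>> carry_out --commands '[[1,[0,1,14],[0,0,0]],[1,[0,0,10],[0,0,0]],[1,[0,0,8],[0,0,0]],[1,[0,0,6],[0,0,0]],[1,[0,0,5],[0,0,0]],[1,[0,0,4],[0,0,0]],[1,[0,0,3],[0,0,0]],[1,[0,0,0],[0,0,0]]]'

```text
time_s: 37.17
ee_pos: [0.5184, -0.1561, 0.1017]
eef_rot: [3.141, -0.001, 0.217]
force: [1.2, -0.1, 2.8]
grip_width: 0.0096
grip_force: 50.0
```

>>> carry_out --commands '[[1,[0,0,3],[0,0,0]],[1,[0,0,3],[0,0,0]],[1,[0,0,3],[0,0,0]],[1,[0,0,0],[0,0,0]]]'

```text
time_s: 37.67
ee_pos: [0.5184, -0.1561, 0.0924]
eef_rot: [3.141, -0.001, 0.217]
force: [1.5, 0.7, 1.7]
grip_width: 0.0095
grip_force: 50.0
```

>>> carry_out --commands '[[1,[0,0,3],[0,0,0]],[1,[0,0,2],[0,0,0]],[1,[0,0,2],[0,0,0]],[1,[0,0,1],[0,0,0]],[1,[0,0,0],[0,0,0]],[1,[0,0,0],[0,0,0]]]'

```text
time_s: 38.42
ee_pos: [0.5179, -0.1561, 0.0842]
eef_rot: [-3.142, 0.0, 0.217]
force: [2.4, -0.1, 3.2]
grip_width: 0.0095
grip_force: 50.0
```

```bash
python3 look.py g14 bar_white_centre; python3 -c "
import cv2,numpy as np
for t in('g11','g14'):
    w=cv2.imread(f'pics/{t}.png').astype(int)[206:232:2,318:324].mean(1).round().astype(int).tolist(); print(t,w)"
```

```text
[ 0.5179 -0.1561  0.0842] [-3.1415e+00  3.0000e-04  2.1680e-01] 38.42 0.002
bar_white_centre []
g11 [[228, 224, 227], [250, 244, 248], [250, 244, 248], [252, 247, 250], [210, 208, 210], [206, 203, 206], [205, 202, 206], [204, 201, 205], [174, 171, 176], [128, 254, 255], [100, 255, 255], [103, 255, 255], [100, 255, 255]]
g14 [[245, 240, 242], [251, 245, 248], [252, 246, 249], [255, 250, 253], [212, 207, 209], [208, 203, 206], [208, 202, 206], [222, 217, 220], [176, 170, 175], [255, 255, 255], [255, 255, 255], [255, 255, 255], [255, 255, 255]]
```

Same picture as before and only spring force. Releasing and moving clear.

>>> carry_out --commands '[[0.64,[0,0,0],[0,0,0]],[0.64,[0,0,0],[0,0,0]],[0.64,[0,0,0],[0,0,0]],[0.64,[0,0,-15],[0,0,0]],[0.64,[0,0,-26],[0,0,0]],[0.64,[0,0,-26],[0,0,0]],[0.64,[-20,-40,0],[0,0,0]],[0.64,[-30,-40,0],[0,0,0]],[0.64,[0,-40,0],[0,0,0]],[0.64,[0,0,0],[0,0,0]]]'

```text
time_s: 39.78
ee_pos: [0.4431, -0.0482, 0.1526]
eef_rot: [3.141, -0.001, 0.219]
force: [0.2, -0.3, 0.5]
grip_width: 0.0338
grip_force: 0.0
```

>>> carry_out --commands '[[0.64,[0,0,0],[0,0,0]],[0.64,[0,0,0],[0,0,0]],[0.64,[0,0,0],[0,0,0]]]'

```text
time_s: 40.15
ee_pos: [0.4435, -0.0502, 0.1512]
eef_rot: [-3.142, 0.0, 0.216]
force: [0.6, -0.2, -1.2]
grip_width: 0.0336
grip_force: 0.0
```

```bash
python3 look.py g15 bar_white_centre bar_yellow_centre;python3 -c "
from h import *
d=ctrl.camera('scene');x,y=proj(d,(.5188,-.1566,.09)).astype(int);s=cv2.resize(d['img'][y-40:y+40,x-40:x+40],(400,400))
w=cv2.imread('pics/g15.png');cv2.imwrite('pics/g15c.png',np.hstack([s,cv2.resize(w[0:240,400:640],(400,400))]))"
```

```text
[ 0.4435 -0.0502  0.1512] [-3.1415e+00  3.0000e-04  2.1590e-01] 40.15 0.005
bar_white_centre [(0.74, [0.5164, -0.159, 0.0888], [520.5, 174.1]), (0.3, [0.4589, 0.0039, 0.0023], [256.6, 184.4])]
bar_yellow_centre []
```

View pics/g15c.png

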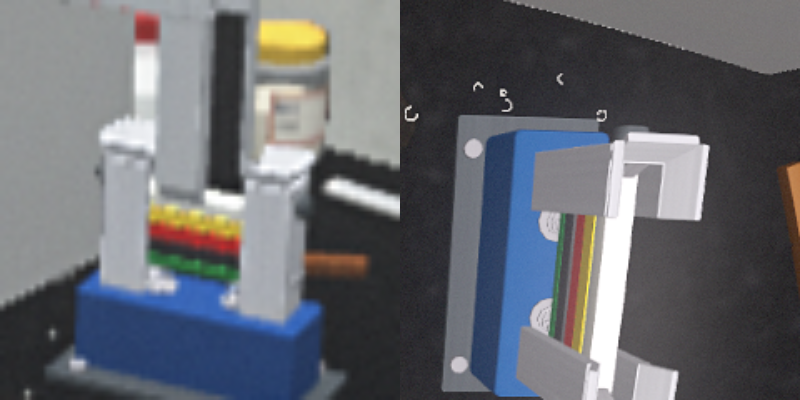

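The stack from the top is white, yellow, red, black, then the green follower, all level and under the catches. Handing in.

```bash
python3 -c "
from station import ctrl
print(ctrl.hand_in())"
```

```text
the job is handed in; nothing more can be done
None
```

All four bars are in the magazine, white, yellow, red, black from top to bottom and, as far as the pictures show, under both catches. I kept clear of the tweezers and stopwatch, and handed the job in at about 40 s; it returned no verdict.

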